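Ready the bushes for washing and crack the tank's stuck lid

ROBOT

A 6-joint arm with a two-finger parallel gripper is mounted at the origin on the work surface. World frame = base frame: x ahead of the robot, y to its left, z up, the work surface at z = 0. Lengths are in mm, angles in rad, forces in N, time in s.
With the tool pointing down it reaches from about 250 to 725 mm from the base axis. Payload 4 kg.
Tool frame: the origin (TCP) lies midway between the tips of the shut fingers; the grasp point (between the pads) lies manip.grip_depth behind it (manip.grip_depth is the distance from the TCP to the grasp point, in mm); z points along the fingers, y is the line along which they close (so a half turn about z gives the same grasp; the last joint's range is limited). The gripper opens to 85 mm and grips with 20 to 120 N. Pads are 22 mm wide; open, the fingers measure 114 mm over their backs; the gripper's body (76 mm by 85 mm) begins 54 mm behind the grasp point. The pads swing forward as they close: fully open they stand 13 mm farther back than shut.
Start: joints at [1.302, 0.241, 0.005, 1.335, 0, 1.571], TCP at [132.785, 482.045, 231.306] pointing down, gripper open.
Joint ranges: [-2.72, 2.72], [-1.05, 1.87], [-1.09, 1.28], [-1.99, 2.15], [-1.42, 1.44], [-3.14, 3.14]. Speed limits (rad/s): [2.79, 2.79, 3.14, 3.14, 3.14, 3.14].

INTERFACE

Orientations are given as a 3x3 rotation matrix whose columns are the frame's x, y, z axes.
In Python, from rig import status, eyes, ticket, manip gives the robot as it stands.
- The arm moves only by the tool arm_command, never from a script. Its argument "moves" is a list of rows, each a list of 7 numbers: the opening, from -1 (shut) to 1 (fully open), then the shift along the tool's x, y, z in m, then the turn, a rotation vector about the tool's x, y, z in degrees. A call has 1 to 5 rows; each row shifts and turns the commanded pose from where the row before left it, along the tool's axes as they then stand; what a row does not reach is not made up. A row lasts 1/8 s, in which the tool goes at most 62.5 mm and 10.7 degrees, less where a joint would pass 70% of its speed; a pose out of reach is approached as far as the arm can. A call with a gripper value outside its range is refused whole. The fingers move at their own pace and stop on an object; "force" is the grip in N (left out, the last holds). Time passes only in rows, so rows that do not move let the fingers close. It gives the time, the measured TCP pose, the force, the opening and the grip force at its end, in the units of the state.
- status.read_state(): the state, without advancing time (a new reading comes with each control period).
- eyes.camera(name): name is "scene" or "top"; returns a dict with "frame" (420x560x3 uint8, blue, green, red), "range_z" (420x560 float32, mm along the optical axis (not along the pixel's ray), 0 where there is no reading), "fx", "fy", "cx", "cy" (pixels), "cam_to_world" (4x4, takes a point from camera to world coordinates). Camera axes: x right, y up, looking along -z (the intrinsics and any distortion apply to the point x, -y, -z); pixel columns grow to the right and rows downward; lengths in mm; the calibration is good to about 2 mm. A picture is of the moment at which its call begins.
- ticket.job_done(): hands the job in; it is judged then, once.
The state is a dict: "time_s": time; "qpos": joint angles; "joint_vel": joint speeds; "joint_torque": joint torques, N m; "ee_pos": TCP position; "ee_rot": TCP orientation; "ft_force": force on the tool from outside, world axes, zero at the start; "torque": the same for the moment, N m; "finger_gap": finger opening in mm; "grip_force": force on a finger pad.
Only numpy, scipy, OpenCV 4.12 (cv2) and the standard library are available. Lean on these libraries where they do the work, as an engineer would, in place of code of your own. Each camera call takes 0.05 s, during which the arm holds its last target. There are 200 camera calls.

TASK

Take the two flanged bushes out of the deburring machine's catch tray and stand both upright in the open wash tote, leaving the plain bar stub in the tray and not shoving the sprayer, oil bottle, jar or brush aside. Then pull the washing tank's lid up by its handle until its sticky gasket lets go, without flinging it wide, and hold the front edge about 40 mm open to vent the tank. The lid falls shut if released, so finish while still holding it there, steady.

Things in the scene. Friction and masses are not known exactly. Their poses are not given: they have to be found in the camera images.
- bush_a_mid (a point): First finished aluminium bush, standing in the catch tray: a foot flange 44 mm in diameter and 8 mm high, above it a plain body 30 mm in diameter, 60 mm tall in all, 0.12 kg, with a dark bore drawn on top. Point: its axis, half-way up (30 mm above its underside), z up along its axis. Grip the body above the flange.
- bush_b_mid (a point): Second bush, same as the first, point likewise.
- stub: Plain aluminium bar stub, 38 mm in diameter, 26 mm tall, without flange, standing in the same tray as the bushes (the three stand in a row in any order); stays in the tray. Origin: centre of its underside.
- machine: Green deburring machine with its steel catch tray in one fixed piece. Origin: centre of the tray's underside, on the bench. Tray: 200 mm along its x, 280 mm along its y, walls 32 mm high and 4 mm thick, floor top 4 mm above the bench; the bushes stand in a row along y, about 85 mm apart. The machine body, 245 mm high with the round hopper on top 285 mm, begins 185 mm from the origin on the +y side; its short chute reaches to 155 mm at 55 to 70 mm height.
- tote_in (a point): Blue open wash tote, fixed on the bench, 220 mm along its x, 170 mm along its y, walls 50 mm high and 4 mm thick. Point: centre of its inner floor (about 4 mm above the bench); z up.
- lid_handle (a point): Black handle bar on the steel washing tank's lid: 14 mm wide (lid x), 14 mm high, 100 mm long (lid y), carried by a post at each end; clear 27 mm between its underside and the lid. Point: centre of the bar. Axes: x points from the handle back to the hinge, y along the bar and parallel to the hinge, z away from the lid. Tank 260 x 210 x 150 mm high, fixed, with the lid 166 mm.
- lid_hinge (a point): Middle of the lid's hinge line along the tank's far rim, 150 mm above the bench; with the lid shut the handle's centre is 215 mm towards -x of it and 50 mm above it. The lid turns about the y axis here (positive turn lifts the handle side). x, z turn with the lid.
- tank_lid (a joint): Angle of the lid in rad: 0 shut, growing as it opens. Front edge is 264 mm from the hinge, so 0.15 rad is 40 mm open. The gasket sticks: at the handle it takes about 12 to 20 N up before it moves, then the pull falls away over the first 10 mm or so of lift; after that little more than the lid's weight is felt (3 to 5 N at the handle), and it falls shut by itself if released.
- sprayer: White pump sprayer with red head, 0.21 m tall, a bystander. Origin: centre of its underside.
- oil: White oil bottle, 56 mm in diameter, 150 mm tall, a bystander. Origin: centre of its underside.
- jar: Glass jar with steel cap, 60 mm in diameter, 70 mm tall, a bystander. Origin: centre of its underside.
- brush: Brush lying on the bench, a bystander. Origin: about its middle, x along it.
Not all that is in view belongs to the job. Leave any green or pink look-alike of the part that bears bush_b_mid alone.

How it is judged (in metres and radians):
On the way, in this order (a step that is already met when the one before it is completed fails the run):
1. both bushes stand upright in the tote, let go, with the lid still shut (x of bush_a_mid in the frame of tote_in between -0.095 and 0.095 m and y of bush_a_mid in the frame of tote_in between -0.07 and 0.07 m and z of bush_a_mid in the frame of tote_in between 0.024 and 0.036 m and angle between each of bush_a_mid, bush_b_mid's own z axis and vertical below 0.15 rad and x of bush_b_mid in the frame of tote_in between -0.095 and 0.095 m and y of bush_b_mid in the frame of tote_in between -0.07 and 0.07 m and z of bush_b_mid in the frame of tote_in between 0.024 and 0.036 m and contact force between each of bush_a, bush_b and the arm below 0.1 N and contact force between each of bush_a, bush_b and the fingers below 0.1 N and value of joint tank_lid below 0.01 rad), for 0.2 s.
2. the lid is pulled free of its gasket by the fingers on its handle (value of joint tank_lid above 0.06 rad and contact force between handle_bar and the fingers above 0.5 N), for 0.2 s.
At the end, for the whole second after the job is handed in: Both bushes stand upright (within 0.15 rad) on the tote's floor, let go; the stub is in the catch tray; the gripper's fingers hold the lid by its handle, still (under 0.05 rad/s) with its front edge 25 to 55 mm open (joint 0.095 to 0.21 rad) (x of bush_a_mid in the frame of tote_in between -0.095 and 0.095 m and y of bush_a_mid in the frame of tote_in between -0.07 and 0.07 m and z of bush_a_mid in the frame of tote_in between 0.024 and 0.036 m and angle between each of bush_a_mid, bush_b_mid's own z axis and vertical below 0.15 rad and x of bush_b_mid in the frame of tote_in between -0.095 and 0.095 m and y of bush_b_mid in the frame of tote_in between -0.07 and 0.07 m and z of bush_b_mid in the frame of tote_in between 0.024 and 0.036 m and contact force between each of bush_a, bush_b and the arm below 0.1 N and contact force between each of bush_a, bush_b and the fingers below 0.1 N and x of stub in the frame of machine between -0.1 and 0.1 m and y of stub in the frame of machine between -0.14 and 0.14 m and z of stub in the frame of machine below 0.02 m and value of joint tank_lid between 0.095 and 0.21 rad and velocity of joint tank_lid between -0.05 and 0.05 rad/s and contact force between handle_bar and the fingers above 0.5 N); the arm keeps its last pose, push and grip.
It fails at once if the lid is flung wide, past 90 mm at the front edge (0.35 rad) (value of joint tank_lid above 0.35 rad).
It fails at once if the sprayer, oil bottle, jar or brush is pushed more than 40 mm away (distance of any of sprayer, oil, jar, brush from where it was at the start of the episode above 0.04 m).
It also fails if it takes over 61 s, if anything falls off the work surface, if the arm or the gripper's body presses on something with over 40 N, if the wrist force passes 120 N, or if a joint passes its speed limit or range.

## Working session

There is one attempt and no reset: what is moved stays moved. The work goes in short steps, Python scripts to look and compute and a tool call to move; the robot and the scene stay as the last step left them, time stands still between calls to the robot, and variables do not carry over. Pictures are saved under pics/ and viewed, at most 10 in all, crops included, and the job is handed in when it is done.

Besides the shell and the picture viewer there is one more tool, called after ">>>" by a JSON object that holds its "name" and its "arguments", one argument or row to a line. arm_command: Moves the arm, as the interface text tells. Its arguments: {"type":"object","properties":{"moves":{"type":"array"},"force":{"type":"number"}},"required":["moves"]}

```bash
ls; mkdir -p pics; cat > h.py <<'E'
import numpy as np, cv2
from rig import status, eyes, ticket, manip
def world(c):
    z=c["range_z"].astype(float); h,w=z.shape
    u,v=np.meshgrid(np.arange(w),np.arange(h))
    x=(u-c["cx"])/c["fx"]*z; y=-(v-c["cy"])/c["fy"]*z
    p=np.stack([x,y,-z,np.ones_like(z)],-1)@np.array(c["cam_to_world"]).T
    p=p[...,:3]; p[z==0]=np.nan
    return p
E
python3 - <<'E'
from h import *
for n in("scene","top"):
    c=eyes.camera(n); cv2.imwrite(f"pics/{n}0.png",c["frame"]); np.savez(f"{n}0.npz",**{k:c[k] for k in c})
    print([k for k in c], c["fx"],c["cx"],c["cy"],np.round(c["cam_to_world"],3).tolist(),(c["range_z"]>0).mean())
print(manip.grip_depth); print(status.read_state())
E
```

```text
pics
['frame', 'range_z', 'fx', 'fy', 'cx', 'cy', 'cam_to_world'] 408.7523349681934 285.8977679134002 214.89898137830968 [[0.132, -0.826, 0.548, 1166.638], [0.991, 0.111, -0.071, -161.296], [-0.003, 0.553, 0.833, 1118.857], [0.0, 0.0, 0.0, 1.0]] 0.9959863945578231
['frame', 'range_z', 'fx', 'fy', 'cx', 'cy', 'cam_to_world'] 499.07653344560043 276.45492790877904 206.88178760739527 [[-0.01, 0.996, -0.084, 358.365], [-1.0, -0.01, 0.002, -70.131], [0.001, 0.084, 0.996, 1805.255], [0.0, 0.0, 0.0, 1.0]] 0.9962925170068028
18.700000000000003
{'time_s': 0.1, 'qpos': array([1.30199797e+00, 2.41348556e-01, 3.84857753e-03, 1.33522673e+00,
       7.41138912e-06, 1.57081131e+00]), 'joint_vel': array([-0.00097141, -0.00113258,  0.00328225, -0.00225378, -0.00154398,
        0.00028084]), 'joint_torque': array([ 1.60578943e-04, -3.73136687e+01,  2.53010094e+01,  1.08460177e-02,
        8.80428701e-06,  4.04560566e-06]), 'ee_pos': array([132.6299011 , 481.48509171, 230.49258987]), 'ee_rot': array([[-9.64086733e-01,  2.65587087e-01, -5.19803464e-04],
       [ 2.65587595e-01,  9.64084941e-01, -1.85909732e-03],
       [ 7.38245099e-06, -1.93038441e-03, -9.99998137e-01]]), 'ft_force': array([-0.37176571, -0.22988826,  1.08896439]), 'torque': array([-0.02759373, -0.01037444,  0.00968825]), 'grip_force': 0.0, 'finger_gap': 85.29789762836513}
```

View pics/scene0.png

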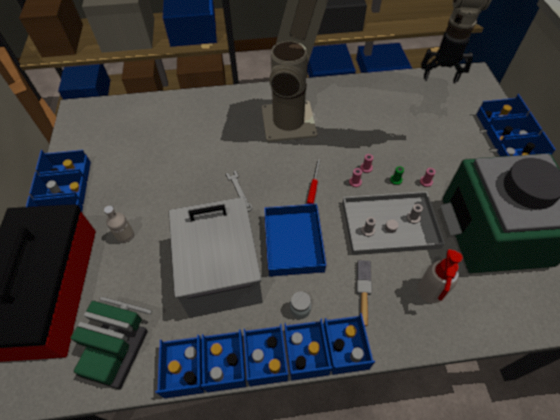

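View pics/top0.png

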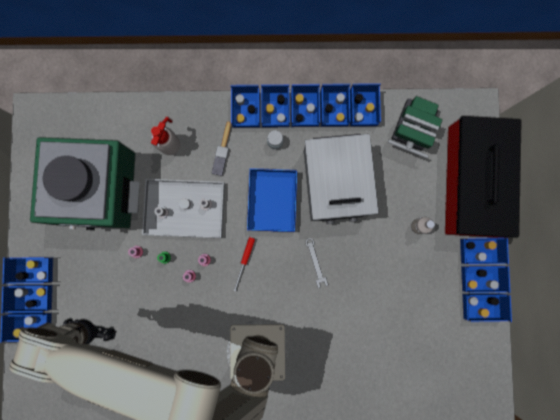

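Scene: tray in top view around (185,208), with bushes at (162,212) and (205,203) and the stub at (184,204). The tote is at (273,200), the tank with its handle at (345,202). Pink and green decoys lie between the tray and the robot. Now measuring by depth.

```bash
cat > m.py <<'E'
from h import *
def circ(p,m,name,mn=6):
    n,l,s,_=cv2.connectedComponentsWithStats(m.astype(np.uint8))
    for i in range(1,n):
        if s[i,4]>=mn:
            q=p[l==i]; print(name,"px",s[i,:5].tolist(),"med",np.nanmedian(q,0).round(1),"mid",((np.nanmin(q,0)+np.nanmax(q,0))/2).round(1),"ext",np.ptp(q,0).round(1))
def rect(p,m,name):
    q=p[m]; r=cv2.minAreaRect(q[:,:2].astype(np.float32)); print(name,[np.round(a,1) for a in r],"z",np.median(q[:,2]).round(1))
if __name__=="__main__":
  for n in("top","scene"):
    d=np.load(f"{n}0.npz"); p=world(d); x,y,z=p[...,0],p[...,1],p[...,2]
    hsv=cv2.cvtColor(d["frame"],cv2.COLOR_BGR2HSV)
    print(n); box=(x>270)&(x<480)&(y>20)&(y<240)
    if n=="top": ys,xs=np.mgrid[:420,:560]; tray=(xs>145)&(xs<224)&(ys>180)&(ys<238); tank=(xs>300)&(xs<380)&(ys>130)&(ys<225); tote=(xs>244)&(xs<302)&(ys>165)&(ys<236)
    else: ys,xs=np.mgrid[:420,:560]; tray=(xs>350)&(xs<436)&(ys>197)&(ys<246); tank=(xs>165)&(xs<262)&(ys>195)&(ys<308); tote=(xs>258)&(xs<328)&(ys>200)&(ys<276)
    circ(p,tray&(z>56)&(z<72),"bush"); circ(p,tray&(z>24)&(z<48),"mid25-48",4)
    rect(p,tank&(z>155)&(z<175),"lid"); circ(p,tank&(z>190)&(z<220),"handle"); rect(p,tank&(z>190)&(z<220),"handle")
    blue=(hsv[...,0]>100)&(hsv[...,0]<130)&(hsv[...,1]>130)
    rect(p,tote&blue&(z>40)&(z<60),"toterim"); rect(p,tote&blue&(z<14)&(z>-6),"totefloor")
    rect(p,tray&(z<12),"trayfloor")
    circ(p,(z>20)&(x>250)&(x<800)&(y>-500)&(y<500),"obst",15)
E
python3 m.py
```

```text
top
bush px [200, 198, 8, 9, 52] med [524.5 183.8  63.2] mid [524.6 182.5  63.6] ext [28.4 25.3 13.7]
bush px [155, 207, 9, 8, 57] med [495.1 339.6  63.8] mid [496.5 339.4  64.2] ext [25.5 28.6 15.4]
mid25-48 px [146, 181, 2, 8, 9] med [591.  393.8  28.1] mid [593.1 392.9  29.1] ext [24.5  3.6  8.8]
mid25-48 px [186, 181, 38, 19, 74] med [600.  148.1  31. ] mid [571.5 183.9  32.6] ext [ 67.1 134.5  16.9]
mid25-48 px [146, 190, 1, 7, 7] med [562.7 393.6  28. ] mid [562.5 393.4  28.9] ext [21.9  1.3  5.7]
mid25-48 px [179, 198, 11, 11, 83] med [524.9 257.1  30.4] mid [525.4 256.6  32.1] ext [36.3 36.  16.1]
mid25-48 px [204, 201, 6, 7, 12] med [518.1 170.7  35.5] mid [520.1 176.2  36.1] ext [21.5 17.3 23.2]
mid25-48 px [177, 201, 46, 37, 102] med [411.1 131.5  31.6] mid [466.7 201.   33.7] ext [128.4 161.5  17.9]
mid25-48 px [159, 208, 7, 8, 14] med [491.7 328.5  38.7] mid [494.7 333.4  35.1] ext [25.4 17.3 21.6]
mid25-48 px [146, 233, 30, 3, 35] med [415.3 338.8  32.4] mid [415.3 340.1  34.2] ext [  8.4 101.9  16.9]
lid [array([ 600.9, -287.8]), array([273.8, 218.9]), np.float64(4.7)]
[... 4456 characters left out ...]
4, 13, 15, 141] med [506.1 333.8  56.4] mid [500.8 336.3  45.9] ext [31.5 28.8 50.5]
obst px [364, 217, 11, 15, 130] med [534.7 178.1  58.9] mid [528.8 180.8  45.5] ext [28.6 28.8 49.5]
obst px [385, 219, 13, 12, 114] med [530.2 254.9  30.5] mid [529.  255.7  28.5] ext [36.9 38.1 15.8]
obst px [358, 274, 13, 18, 111] med [714.3 123.7  21.3] mid [708.4 123.4  22.9] ext [56.  42.4  5.8]
obst px [289, 291, 22, 27, 451] med [765.  -72.5  68.8] mid [756.9 -71.3  47.5] ext [57.8 57.8 54.2]
obst px [138, 307, 14, 7, 59] med [ 732.8 -485.    79.6] mid [ 732.  -483.9   79.1] ext [20.1 32.1 10.9]
obst px [131, 311, 11, 18, 123] med [ 768.1 -494.8  117.8] mid [ 768.3 -493.8  109.1] ext [33.7 11.9 52. ]
```

```bash
cat > plan.py <<'E'
import sys; from h import *
from scipy.spatial.transform import Rotation as R
# usage: plan.py x y z yaw_of_tool_y_deg nrows
def plan(x,y,z,yaw,n):
    s=status.read_state(); p=np.array(s["ee_pos"]); r=np.array(s["ee_rot"]); a=np.radians(yaw)
    ty=np.array([np.cos(a),np.sin(a),0]); tz=np.array([0,0,-1.]); G=np.c_[np.cross(ty,tz),ty,tz]
    rv=R.from_matrix(r.T@G).as_rotvec(); d=(np.array([x,y,z])-p)/n/1000
    print("now",p.round(1),"t",round(s["time_s"],2),"q",np.round(s["qpos"],2),"F",s["ft_force"].round(1),"gap",round(s["finger_gap"],1))
    for i in range(n):
        rr=r@R.from_rotvec(rv*i/n).as_matrix()
        print(np.r_[(rr.T@d).round(4),np.degrees(rv/n).round(1)].tolist())
plan(*map(float,sys.argv[1:5]),int(sys.argv[5]))
E
python3 plan.py 526.5 182 150 0 10
```

```text
now [132.6 481.5 230.5] t 0.1 q [1.3  0.24 0.   1.34 0.   1.57] F [-0.4 -0.2  1.1] gap 85.3
[-0.0459, -0.0184, 0.0081, -0.0, 0.0, 7.5]
[-0.0479, -0.0123, 0.0081, -0.0, 0.0, 7.5]
[-0.0491, -0.006, 0.0081, -0.0, 0.0, 7.5]
[-0.0495, 0.0005, 0.0081, -0.0, 0.0, 7.5]
[-0.049, 0.0069, 0.0081, -0.0, 0.0, 7.5]
[-0.0477, 0.0132, 0.0081, -0.0, 0.0, 7.5]
[-0.0456, 0.0193, 0.008, -0.0, 0.0, 7.5]
[-0.0427, 0.025, 0.008, -0.0, 0.0, 7.5]
[-0.0391, 0.0304, 0.008, -0.0, 0.0, 7.5]
[-0.0348, 0.0352, 0.008, -0.0, 0.0, 7.5]
```

>>> {"name": "arm_command", "arguments": {
  "moves": [
    [1, -0.046, -0.018, 0.008, 0, 0, 7.5],
    [1, -0.048, -0.012, 0.008, 0, 0, 7.5],
    [1, -0.049, -0.006, 0.008, 0, 0, 7.5],
    [1, -0.0495, 0, 0.008, 0, 0, 7.5],
    [1, -0.049, 0.007, 0.008, 0, 0, 7.5]
  ]
}}

```text
time_s: 0.72
ee_pos: [330.5, 331.1, 190.7]
ee_rot: [[-0.6, 0.8, -0.0], [0.8, 0.6, -0.0], [-0.0, -0.001, -1.0]]
ft_force: [0.4, -0.1, 0.7]
finger_gap: 85.1
grip_force: 0.0
```

>>> {"name": "arm_command", "arguments": {
  "moves": [
    [1, -0.048, 0.013, 0.008, 0, 0, 7.5],
    [1, -0.046, 0.019, 0.008, 0, 0, 7.5],
    [1, -0.043, 0.025, 0.008, 0, 0, 7.5],
    [1, -0.039, 0.03, 0.008, 0, 0, 7.5],
    [1, -0.035, 0.035, 0.008, 0, 0, 7.5]
  ]
}}

```text
time_s: 1.35
ee_pos: [526.3, 179.1, 150.6]
ee_rot: [[0.011, 1.0, -0.001], [1.0, -0.011, -0.0], [-0.0, -0.001, -1.0]]
ft_force: [-0.3, 0.1, 0.1]
finger_gap: 85.6
grip_force: 0.0
```

>>> {"name": "arm_command", "arguments": {
  "moves": [
    [1, 0, 0, 0, 0, 0, 0],
    [1, 0, 0, 0, 0, 0, 0]
  ]
}}

```text
time_s: 1.6
ee_pos: [524.7, 180.1, 150.7]
ee_rot: [[0.007, 1.0, -0.002], [1.0, -0.007, -0.0], [-0.0, -0.002, -1.0]]
ft_force: [-0.0, 0.1, 0.7]
finger_gap: 85.1
grip_force: 0.0
```

```bash
python3 plan.py 526.5 182 26 0 4
```

```text
now [524.7 180.1 150.7] t 1.6 q [0.33 0.4  0.01 1.19 0.   1.91] F [-0.   0.1  0.7] gap 85.1
[0.0005, 0.0005, 0.0312, -0.0, 0.0, -0.1]
[0.0005, 0.0005, 0.0312, -0.0, 0.0, -0.1]
[0.0005, 0.0005, 0.0312, -0.0, 0.0, -0.1]
[0.0005, 0.0005, 0.0312, -0.0, 0.0, -0.1]
```

>>> {"name": "arm_command", "arguments": {
  "moves": [
    [1, 0.002, 0.002, 0.04, 0, 0, 0],
    [1, 0, 0, 0.04, 0, 0, 0],
    [1, 0, 0, 0.03, 0, 0, 0],
    [1, 0, 0, 0.013, 0, 0, 0],
    [0, 0, 0, 0, 0, 0, 0]
  ],
  "force": 40
}}

```text
time_s: 2.22
ee_pos: [526.5, 182.9, 28.1]
ee_rot: [[0.005, 1.0, -0.001], [1.0, -0.005, -0.0], [-0.0, -0.001, -1.0]]
ft_force: [0.7, -0.1, 0.2]
finger_gap: 70.0
grip_force: 0.0
```

>>> {"name": "arm_command", "arguments": {
  "moves": [
    [-1, 0, 0, 0, 0, 0, 0],
    [-1, 0, 0, 0, 0, 0, 0],
    [-1, 0, 0, 0, 0, 0, 0],
    [-1, 0, 0, 0, 0, 0, 0],
    [-1, 0, 0, 0, 0, 0, 0]
  ]
}}

```text
time_s: 2.85
ee_pos: [528.5, 182.8, 29.9]
ee_rot: [[0.007, 1.0, 0.003], [1.0, -0.007, 0.001], [0.001, 0.003, -1.0]]
ft_force: [-1.4, 0.1, 6.2]
finger_gap: 29.3
grip_force: 39.9
```

>>> {"name": "arm_command", "arguments": {
  "moves": [
    [-1, 0, 0, -0.02, 0, 0, 0],
    [-1, 0, 0, -0.05, 0, 0, 0],
    [-1, 0, 0, -0.05, 0, 0, 0],
    [-1, 0, 0, 0, 0, 0, 0]
  ]
}}

```text
time_s: 3.35
ee_pos: [530.6, 183.2, 153.2]
ee_rot: [[0.007, 1.0, 0.01], [1.0, -0.007, 0.003], [0.003, 0.009, -1.0]]
ft_force: [0.0, 0.3, -2.2]
finger_gap: 28.8
grip_force: 39.8
```

```bash
python3 plan.py 535 -93 146 0 6; python3 - <<'E'
from h import *
c=eyes.camera("scene"); cv2.imwrite("pics/s1.png",cv2.resize(c["frame"][130:290,230:480],None,fx=3,fy=3))
E
```

```text
now [530.6 183.2 153.2] t 3.35 q [ 0.33  0.4   0.02  1.18 -0.    1.91] F [ 0.   0.3 -2.2] gap 28.8
[-0.046, 0.001, 0.0011, 0.1, -0.0, -0.1]
[-0.046, 0.001, 0.0011, 0.1, -0.0, -0.1]
[-0.046, 0.0009, 0.0011, 0.1, -0.0, -0.1]
[-0.046, 0.0009, 0.0011, 0.1, -0.0, -0.1]
[-0.046, 0.0008, 0.0011, 0.1, -0.0, -0.1]
[-0.046, 0.0008, 0.0012, 0.1, -0.0, -0.1]
```

View pics/s1.png

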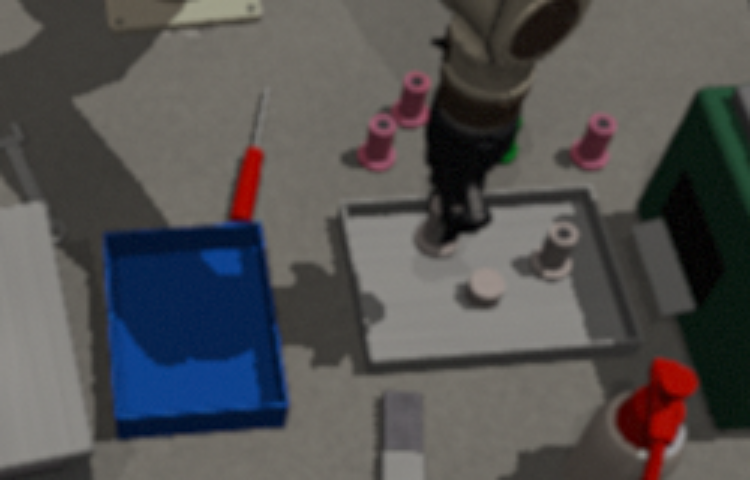

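The bush is held, lifted clear at crop (440,235). Carrying it to the tote.

>>> {"name": "arm_command", "arguments": {
  "moves": [
    [-1, -0.046, 0.001, 0, 0.1, 0, 0],
    [-1, -0.046, 0.001, 0, 0.1, 0, 0],
    [-1, -0.046, 0.001, 0, 0.1, 0, 0],
    [-1, -0.046, 0.001, 0, 0.1, 0, 0],
    [-1, -0.046, 0, 0, 0.1, 0, 0]
  ]
}}

```text
time_s: 4.03
ee_pos: [528.2, -49.1, 146.1]
ee_rot: [[0.007, 1.0, -0.013], [1.0, -0.007, 0.0], [0.0, -0.013, -1.0]]
ft_force: [1.1, 0.9, -1.9]
finger_gap: 28.9
grip_force: 39.8
```

>>> {"name": "arm_command", "arguments": {
  "moves": [
    [-1, -0.046, 0, 0.02, 0.1, 0, 0],
    [-1, 0, 0, 0.04, 0, 0, 0],
    [-1, 0, 0, 0.03, 0, 0, 0],
    [-1, 0, 0, 0, 0, 0, 0]
  ]
}}

```text
time_s: 4.53
ee_pos: [524.3, -93.3, 54.0]
ee_rot: [[0.008, 1.0, -0.021], [1.0, -0.008, 0.002], [0.002, -0.021, -1.0]]
ft_force: [-0.2, 0.3, -0.6]
finger_gap: 29.1
grip_force: 39.9
```

```bash
python3 plan.py 535 -93 31 0 2
```

```text
now [524.3 -93.3  54. ] t 4.53 q [-0.18  0.46 -0.17  0.96 -0.    1.4 ] F [-0.2  0.3 -0.6] gap 29.1
[0.0002, 0.0056, 0.0114, -0.6, -0.0, -0.2]
[0.0002, 0.0055, 0.0115, -0.6, -0.0, -0.2]
```

>>> {"name": "arm_command", "arguments": {
  "moves": [
    [-1, 0, 0.005, 0.01, -0.6, 0, -0.2],
    [-1, 0, 0.005, 0, -0.6, 0, -0.2],
    [-1, 0, 0, 0, 0, 0, 0]
  ]
}}

```text
time_s: 4.9
ee_pos: [539.6, -93.7, 49.2]
ee_rot: [[-0.0, 1.0, 0.013], [1.0, 0.0, -0.0], [-0.0, 0.013, -1.0]]
ft_force: [0.1, 0.8, -1.0]
finger_gap: 29.2
grip_force: 39.9
```

```bash
python3 plan.py 535 -93 31 0 1
```

```text
now [539.6 -93.7  49.2] t 4.9 q [-0.17  0.47 -0.17  0.92  0.    1.4 ] F [ 0.1  0.8 -1. ] gap 29.2
[0.0007, -0.0049, 0.0182, 0.7, 0.0, 0.0]
```

>>> {"name": "arm_command", "arguments": {
  "moves": [
    [-1, 0, 0, 0, 0, 0, 0]
  ]
}}

```text
time_s: 5.03
ee_pos: [539.0, -93.7, 49.1]
ee_rot: [[-0.0, 1.0, 0.012], [1.0, 0.0, -0.0], [-0.0, 0.012, -1.0]]
ft_force: [0.5, 0.1, -0.9]
finger_gap: 29.1
grip_force: 39.9
```

>>> {"name": "arm_command", "arguments": {
  "moves": [
    [-1, 0, 0, 0, 0, 0, 0]
  ]
}}

```text
time_s: 5.15
ee_pos: [538.7, -93.7, 48.7]
ee_rot: [[-0.0, 1.0, 0.011], [1.0, 0.0, -0.0], [-0.0, 0.011, -1.0]]
ft_force: [-0.3, -0.5, -1.1]
finger_gap: 29.1
grip_force: 39.9
```

>>> {"name": "arm_command", "arguments": {
  "moves": [
    [-1, 0, 0, 0, 0, 0, 0]
  ]
}}

```text
time_s: 5.28
ee_pos: [538.5, -93.8, 48.5]
ee_rot: [[0.0, 1.0, 0.011], [1.0, -0.0, -0.0], [-0.0, 0.011, -1.0]]
ft_force: [0.5, 0.2, -0.9]
finger_gap: 29.0
grip_force: 39.9
```

>>> {"name": "arm_command", "arguments": {
  "moves": [
    [-1, 0, 0, 0, 0, 0, 0]
  ]
}}

```text
time_s: 5.4
ee_pos: [538.5, -93.8, 48.3]
ee_rot: [[0.0, 1.0, 0.011], [1.0, -0.0, -0.0], [-0.0, 0.011, -1.0]]
ft_force: [0.1, -0.2, -1.5]
finger_gap: 29.2
grip_force: 39.9
```

>>> {"name": "arm_command", "arguments": {
  "moves": [
    [-1, 0, -0.002, 0.01, 0.4, 0, 0],
    [-1, 0, 0, 0.006, 0, 0, 0],
    [-1, 0, 0, 0, 0, 0, 0]
  ]
}}

```text
time_s: 5.78
ee_pos: [535.7, -93.6, 31.1]
ee_rot: [[-0.0, 1.0, 0.001], [1.0, 0.0, 0.0], [0.0, 0.001, -1.0]]
ft_force: [0.1, 0.3, -0.9]
finger_gap: 29.1
grip_force: 39.9
```

>>> {"name": "arm_command", "arguments": {
  "moves": [
    [-1, 0, 0, 0, 0, 0, 0],
    [-1, 0, 0, 0, 0, 0, 0]
  ]
}}

```text
time_s: 6.02
ee_pos: [536.9, -93.8, 32.4]
ee_rot: [[0.0, 1.0, 0.004], [1.0, -0.0, -0.0], [-0.0, 0.004, -1.0]]
ft_force: [-0.6, 0.8, -0.7]
finger_gap: 29.3
grip_force: 39.9
```

>>> {"name": "arm_command", "arguments": {
  "moves": [
    [-1, 0, 0, 0.002, 0, 0, 0],
    [-1, 0, 0, 0, 0, 0, 0],
    [-1, 0, 0, 0, 0, 0, 0]
  ]
}}

```text
time_s: 6.4
ee_pos: [536.6, -93.8, 30.2]
ee_rot: [[0.0, 1.0, 0.003], [1.0, -0.0, 0.0], [0.0, 0.003, -1.0]]
ft_force: [-0.7, 0.0, -1.5]
finger_gap: 29.1
grip_force: 39.9
```

>>> {"name": "arm_command", "arguments": {
  "moves": [
    [-1, 0, 0, 0.0015, 0, 0, 0],
    [-1, 0, 0, 0, 0, 0, 0]
  ]
}}

```text
time_s: 6.65
ee_pos: [536.8, -93.8, 29.9]
ee_rot: [[-0.0, 1.0, 0.004], [1.0, 0.0, -0.0], [-0.0, 0.004, -1.0]]
ft_force: [-2.2, 0.1, 6.0]
finger_gap: 28.9
grip_force: 40.8
```

Contact (6 N up). Release, rise, and head to bush 2.

>>> {"name": "arm_command", "arguments": {
  "moves": [
    [0.4, 0, 0, 0, 0, 0, 0],
    [0.4, 0, 0, 0, 0, 0, 0],
    [0.4, 0, 0, 0, 0, 0, 0],
    [0.4, 0, 0, -0.03, 0, 0, 0],
    [1, 0, 0, -0.05, 0, 0, 0]
  ]
}}

```text
time_s: 7.28
ee_pos: [534.4, -93.4, 107.4]
ee_rot: [[0.0, 1.0, -0.002], [1.0, -0.0, 0.001], [0.001, -0.002, -1.0]]
ft_force: [1.4, 0.2, 0.2]
finger_gap: 75.8
grip_force: 0.0
```

>>> {"name": "arm_command", "arguments": {
  "moves": [
    [1, 0, 0, -0.05, 0, 0, 0],
    [1, 0, 0, -0.01, 0, 0, 0],
    [1, 0, 0, 0, 0, 0, 0]
  ]
}}

```text
time_s: 7.65
ee_pos: [536.5, -93.8, 169.1]
ee_rot: [[-0.0, 1.0, 0.005], [1.0, 0.0, -0.0], [-0.0, 0.005, -1.0]]
ft_force: [-0.2, -0.7, -0.7]
finger_gap: 85.6
grip_force: 0.0
```

```bash
python3 plan.py 498 338.5 150 0 9; python3 - <<'E'
from h import *
c=eyes.camera("scene"); cv2.imwrite("pics/s2.png",cv2.resize(c["frame"][150:290,230:450],None,fx=3,fy=3))
E
```

```text
now [536.5 -93.8 169.1] t 7.65 q [-0.17  0.36  0.    1.21  0.    1.4 ] F [-0.2 -0.7 -0.7] gap 85.6
[0.048, -0.0043, 0.0021, 0.0, 0.0, 0.0]
[0.048, -0.0043, 0.0021, 0.0, 0.0, 0.0]
[0.048, -0.0043, 0.0021, 0.0, 0.0, 0.0]
[0.048, -0.0043, 0.0021, 0.0, 0.0, 0.0]
[0.048, -0.0043, 0.0021, 0.0, 0.0, 0.0]
[0.048, -0.0043, 0.0021, 0.0, 0.0, 0.0]
[0.048, -0.0043, 0.0021, 0.0, 0.0, 0.0]
[0.048, -0.0043, 0.0021, 0.0, 0.0, 0.0]
[0.048, -0.0043, 0.0021, 0.0, 0.0, 0.0]
```

View pics/s2.png

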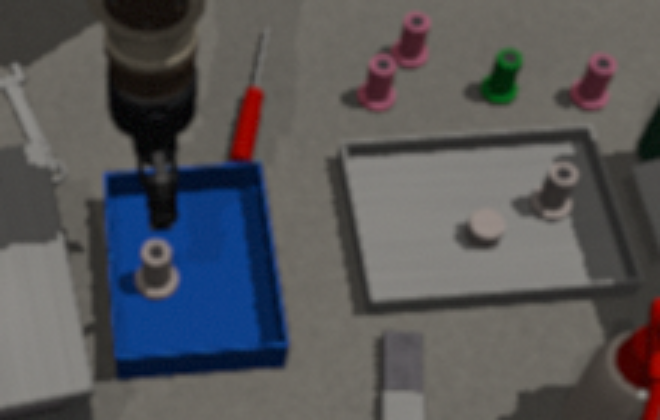

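The first bush stands upright in the tote, at crop (157,268). The stub at (487,225) and bush 2 at (553,190) are undisturbed. Going to bush 2.

>>> {"name": "arm_command", "arguments": {
  "moves": [
    [1, 0.048, -0.004, 0.002, 0, 0, 0],
    [1, 0.048, -0.004, 0.002, 0, 0, 0],
    [1, 0.048, -0.004, 0.002, 0, 0, 0],
    [1, 0.048, -0.004, 0.002, 0, 0, 0],
    [1, 0.048, -0.004, 0.002, 0, 0, 0]
  ]
}}

```text
time_s: 8.32
ee_pos: [514.4, 147.3, 156.1]
ee_rot: [[0.0, 1.0, -0.001], [1.0, -0.0, -0.001], [-0.001, -0.001, -1.0]]
ft_force: [1.0, -0.5, 0.8]
finger_gap: 84.9
grip_force: 0.0
```

>>> {"name": "arm_command", "arguments": {
  "moves": [
    [1, 0.048, -0.004, 0.002, 0, 0, 0],
    [1, 0.048, -0.005, 0.002, 0, 0, 0],
    [1, 0.048, -0.005, 0.002, 0, 0, 0],
    [1, 0.048, -0.005, 0.002, 0, 0, 0],
    [1, 0, 0, 0, 0, 0, 0]
  ]
}}

```text
time_s: 8.95
ee_pos: [495.1, 340.7, 147.3]
ee_rot: [[-0.005, 1.0, -0.0], [1.0, 0.005, -0.002], [-0.002, -0.0, -1.0]]
ft_force: [1.2, -0.6, -0.0]
finger_gap: 85.2
grip_force: 0.0
```

>>> {"name": "arm_command", "arguments": {
  "moves": [
    [1, 0, 0, 0, 0, 0, 0]
  ]
}}

```text
time_s: 9.07
ee_pos: [496.1, 337.4, 148.4]
ee_rot: [[-0.0, 1.0, 0.0], [1.0, 0.0, -0.003], [-0.003, 0.0, -1.0]]
ft_force: [-0.6, -0.1, 0.1]
finger_gap: 85.4
grip_force: 0.0
```

```bash
python3 plan.py 499 338.5 28 0 4
```

```text
now [496.1 337.4 148.4] t 9.07 q [ 0.6   0.48  0.14  1.23 -0.    2.17] F [-0.6 -0.1  0.1] gap 85.4
[0.0004, 0.0007, 0.0301, 0.0, 0.0, 0.0]
[0.0003, 0.0007, 0.0301, 0.0, 0.0, 0.0]
[0.0003, 0.0007, 0.0301, 0.0, 0.0, 0.0]
[0.0003, 0.0007, 0.0301, 0.0, 0.0, 0.0]
```

>>> {"name": "arm_command", "arguments": {
  "moves": [
    [1, 0.001, 0.003, 0.04, 0, 0, 0],
    [1, 0, 0, 0.04, 0, 0, 0],
    [1, 0, 0, 0.03, 0, 0, 0],
    [1, 0, 0, 0.009, 0, 0, 0],
    [0, 0, 0, 0, 0, 0, 0]
  ]
}}

```text
time_s: 9.7
ee_pos: [500.6, 338.1, 31.4]
ee_rot: [[0.001, 1.0, 0.003], [1.0, -0.001, -0.001], [-0.001, 0.003, -1.0]]
ft_force: [-0.2, -1.0, -0.0]
finger_gap: 69.8
grip_force: 0.0
```

>>> {"name": "arm_command", "arguments": {
  "moves": [
    [-1, 0, 0, 0, 0, 0, 0],
    [-1, 0, 0, 0, 0, 0, 0],
    [-1, 0, 0, 0, 0, 0, 0],
    [-1, 0, 0, 0, 0, 0, 0],
    [-1, 0, 0, 0, 0, 0, 0]
  ]
}}

```text
time_s: 10.32
ee_pos: [501.5, 339.9, 33.3]
ee_rot: [[-0.0, 1.0, 0.006], [1.0, 0.0, 0.002], [0.002, 0.006, -1.0]]
ft_force: [0.1, -0.9, 7.1]
finger_gap: 28.9
grip_force: 40.1
```

>>> {"name": "arm_command", "arguments": {
  "moves": [
    [-1, 0, 0, -0.02, 0, 0, 0],
    [-1, 0, 0, -0.05, 0, 0, 0],
    [-1, 0, 0, -0.05, 0, 0, 0],
    [-1, 0, 0, 0, 0, 0, 0]
  ]
}}

```text
time_s: 10.82
ee_pos: [502.9, 341.2, 157.0]
ee_rot: [[-0.0, 1.0, 0.012], [1.0, 0.0, 0.006], [0.006, 0.012, -1.0]]
ft_force: [0.5, -0.0, -0.8]
finger_gap: 28.6
grip_force: 39.8
```

```bash
python3 plan.py 535 -23 150 0 8
```

```text
now [502.9 341.2 157. ] t 10.82 q [ 0.6   0.48  0.16  1.24 -0.    2.17] F [ 0.5 -0.  -0.8] gap 28.6
[-0.0455, 0.004, 0.0007, 0.1, -0.0, 0.0]
[-0.0455, 0.004, 0.0007, 0.1, -0.0, 0.0]
[-0.0455, 0.004, 0.0007, 0.1, -0.0, 0.0]
[-0.0455, 0.004, 0.0007, 0.1, -0.0, 0.0]
[-0.0455, 0.004, 0.0008, 0.1, -0.0, 0.0]
[-0.0455, 0.004, 0.0008, 0.1, -0.0, 0.0]
[-0.0455, 0.004, 0.0008, 0.1, -0.0, 0.0]
[-0.0455, 0.004, 0.0008, 0.1, -0.0, 0.0]
```

>>> {"name": "arm_command", "arguments": {
  "moves": [
    [-1, -0.045, 0.004, 0, 0, 0, 0],
    [-1, -0.045, 0.004, 0, 0, 0, 0],
    [-1, -0.045, 0.004, 0, 0, 0, 0],
    [-1, -0.046, 0.004, 0, 0, 0, 0],
    [-1, -0.046, 0.004, 0, 0, 0, 0]
  ]
}}

```text
time_s: 11.45
ee_pos: [519.3, 110.7, 150.4]
ee_rot: [[-0.0, 1.0, 0.002], [1.0, 0.0, -0.001], [-0.001, 0.002, -1.0]]
ft_force: [0.7, -0.4, -1.4]
finger_gap: 28.6
grip_force: 39.8
```

>>> {"name": "arm_command", "arguments": {
  "moves": [
    [-1, -0.046, 0.004, 0, 0, 0, 0],
    [-1, -0.046, 0.004, 0, 0, 0, 0],
    [-1, -0.045, 0.004, 0.02, 0, 0, 0],
    [-1, 0, 0, 0.04, 0, 0, 0],
    [-1, 0, 0, 0.03, 0, 0, 0]
  ]
}}

```text
time_s: 12.08
ee_pos: [530.9, -25.7, 59.2]
ee_rot: [[0.002, 1.0, 0.001], [1.0, -0.002, 0.0], [0.0, 0.001, -1.0]]
ft_force: [1.0, -0.1, -1.6]
finger_gap: 29.2
grip_force: 39.8
```

>>> {"name": "arm_command", "arguments": {
  "moves": [
    [-1, 0, 0, 0, 0, 0, 0],
    [-1, 0, 0, 0, 0, 0, 0],
    [-1, 0, 0, 0, 0, 0, 0],
    [-1, 0, 0, 0, 0, 0, 0]
  ]
}}

```text
time_s: 12.58
ee_pos: [533.5, -24.6, 63.0]
ee_rot: [[-0.0, 1.0, 0.006], [1.0, 0.0, -0.0], [-0.0, 0.006, -1.0]]
ft_force: [-0.6, -0.2, -1.0]
finger_gap: 28.8
grip_force: 39.8
```

```bash
python3 plan.py 535 -23 35 0 2
```

```text
now [533.5 -24.6  63. ] t 12.57 q [-0.05  0.44 -0.18  0.95  0.    1.52] F [-0.6 -0.2 -1. ] gap 28.8
[0.0008, 0.0007, 0.014, 0.2, 0.0, 0.0]
[0.0008, 0.0007, 0.014, 0.2, 0.0, 0.0]
```

>>> {"name": "arm_command", "arguments": {
  "moves": [
    [-1, 0.001, 0, 0.014, 0, 0, 0],
    [-1, 0, 0, 0.012, 0, 0, 0],
    [-1, 0, 0, 0, 0, 0, 0],
    [-1, 0, 0, 0, 0, 0, 0]
  ]
}}

```text
time_s: 13.08
ee_pos: [532.2, -23.8, 35.3]
ee_rot: [[0.0, 1.0, 0.002], [1.0, -0.0, 0.0], [0.0, 0.002, -1.0]]
ft_force: [-0.7, 0.2, -1.2]
finger_gap: 29.1
grip_force: 39.9
```

>>> {"name": "arm_command", "arguments": {
  "moves": [
    [-1, 0, 0, 0.002, 0, 0, 0],
    [-1, 0, 0, 0, 0, 0, 0],
    [-1, 0, 0, 0, 0, 0, 0]
  ]
}}

```text
time_s: 13.45
ee_pos: [532.6, -23.8, 33.8]
ee_rot: [[0.0, 1.0, 0.004], [1.0, -0.0, -0.0], [-0.0, 0.004, -1.0]]
ft_force: [0.6, -0.1, -1.2]
finger_gap: 28.6
grip_force: 39.9
```

>>> {"name": "arm_command", "arguments": {
  "moves": [
    [-1, 0, 0, 0.002, 0, 0, 0],
    [-1, 0, 0, 0, 0, 0, 0],
    [-1, 0, 0, 0, 0, 0, 0]
  ]
}}

```text
time_s: 13.82
ee_pos: [532.9, -23.8, 33.3]
ee_rot: [[0.0, 1.0, 0.005], [1.0, -0.0, -0.0], [-0.0, 0.005, -1.0]]
ft_force: [-2.1, -0.5, 8.6]
finger_gap: 28.9
grip_force: 41.0
```

Contact; release, rise and look.

>>> {"name": "arm_command", "arguments": {
  "moves": [
    [0.4, 0, 0, 0, 0, 0, 0],
    [0.4, 0, 0, 0, 0, 0, 0],
    [0.4, 0, 0, 0, 0, 0, 0],
    [0.4, 0, 0, -0.03, 0, 0, 0],
    [0.4, 0, 0, -0.06, 0, 0, 0]
  ]
}}

```text
time_s: 14.45
ee_pos: [529.8, -23.6, 119.7]
ee_rot: [[-0.0, 1.0, -0.004], [1.0, 0.0, 0.0], [0.0, -0.004, -1.0]]
ft_force: [1.2, 0.6, 0.7]
finger_gap: 60.0
grip_force: 0.0
```

>>> {"name": "arm_command", "arguments": {
  "moves": [
    [0.4, 0, 0, -0.06, 0, 0, 0],
    [0.4, 0, 0, -0.06, 0, 0, 0],
    [0.4, -0.03, 0, -0.06, 0, 0, 0],
    [0.4, 0, 0, 0, 0, 0, 0]
  ]
}}

```text
time_s: 14.95
ee_pos: [534.2, -53.2, 303.0]
ee_rot: [[0.002, 1.0, 0.014], [1.0, -0.002, -0.002], [-0.001, 0.014, -1.0]]
ft_force: [-0.3, -0.3, -0.6]
finger_gap: 59.9
grip_force: 0.0
```

```bash
python3 plan.py 515 -295 280 4.7 6; python3 - <<'E'
from h import *
c=eyes.camera("scene"); cv2.imwrite("pics/s3.png",cv2.resize(c["frame"][150:290,230:450],None,fx=3,fy=3))
from m import rect
for n in("scene","top"):
    c=eyes.camera(n); p=world(c); ys,xs=np.mgrid[:420,:560]
    tank=((xs>165)&(xs<262)&(ys>195)&(ys<308)) if n=="scene" else (xs>300)&(xs<380)&(ys>130)&(ys<225)
    g=cv2.cvtColor(c["frame"],cv2.COLOR_BGR2GRAY)
    rect(p,tank&(p[...,2]>203)&(p[...,2]<211)&(g<90),n+" handletop")
E
```

```text
now [534.2 -53.2 303. ] t 14.95 q [-0.1   0.29  0.25  1.52 -0.    1.47] F [-0.3 -0.3 -0.6] gap 59.9
[-0.0403, -0.0032, 0.0039, 0.1, 0.0, -0.8]
[-0.0402, -0.0037, 0.0038, 0.1, 0.0, -0.8]
[-0.0402, -0.0043, 0.0038, 0.1, 0.0, -0.8]
[-0.0401, -0.0048, 0.0038, 0.1, 0.0, -0.8]
[-0.0401, -0.0054, 0.0038, 0.1, 0.0, -0.8]
[-0.04, -0.0059, 0.0038, 0.1, 0.0, -0.8]
scene handletop [array([ 516.7, -295.7]), array([17.7, 98.1]), np.float64(6.1)] z 206.8
top handletop [array([ 513.2, -293.5]), array([14. , 96.9]), np.float64(4.8)] z 207.1
```

View pics/s3.png

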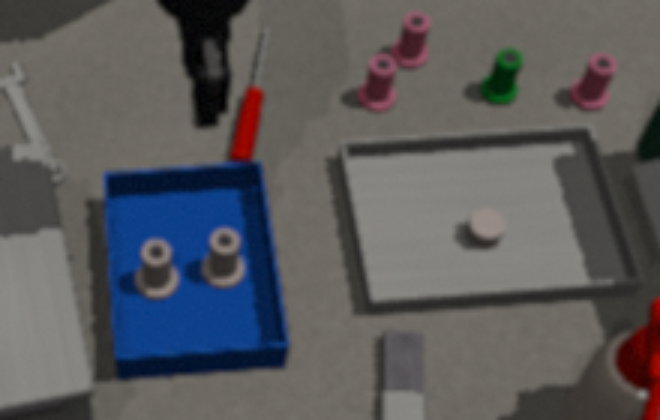

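Both bushes stand upright at crop (157,268) and (223,258), and the stub is still in the tray. Moving above the handle at about (515,-294.5,200).

>>> {"name": "arm_command", "arguments": {
  "moves": [
    [0.4, -0.04, -0.003, 0.002, 0, 0, -0.8],
    [0.4, -0.04, -0.004, 0.002, 0, 0, -0.8],
    [0.4, -0.04, -0.004, 0.002, 0, 0, -0.8],
    [0.4, -0.04, -0.005, 0.002, 0, 0, -0.8],
    [0.4, -0.04, -0.005, 0.002, 0, 0, -0.8]
  ]
}}

```text
time_s: 15.72
ee_pos: [515.3, -252.4, 284.7]
ee_rot: [[-0.071, 0.997, -0.001], [0.997, 0.071, 0.002], [0.002, -0.001, -1.0]]
ft_force: [0.8, -0.4, 0.2]
finger_gap: 59.8
grip_force: 0.0
```

>>> {"name": "arm_command", "arguments": {
  "moves": [
    [0.4, -0.04, -0.006, 0.003, 0, 0, -0.7],
    [0.4, 0, 0, 0.03, 0, 0, 0],
    [0.4, 0, 0, 0, 0, 0, 0],
    [0.4, 0, 0, 0, 0, 0, 0],
    [0.4, 0, 0, 0, 0, 0, 0]
  ]
}}

```text
time_s: 16.35
ee_pos: [513.9, -292.1, 255.5]
ee_rot: [[-0.083, 0.997, 0.005], [0.997, 0.083, -0.001], [-0.001, 0.005, -1.0]]
ft_force: [0.3, -0.3, 0.7]
finger_gap: 59.8
grip_force: 0.0
```

```bash
python3 plan.py 515 -294.5 182 4.7 3
```

```text
now [ 513.9 -292.1  255.5] t 16.35 q [-0.52  0.42  0.31  1.46  0.    0.97] F [ 0.3 -0.3  0.7] gap 59.8
[-0.0008, 0.0002, 0.0245, 0.1, 0.0, 0.0]
[-0.0008, 0.0002, 0.0245, 0.1, 0.0, 0.0]
[-0.0008, 0.0003, 0.0245, 0.1, 0.0, 0.0]
```

>>> {"name": "arm_command", "arguments": {
  "moves": [
    [0.4, -0.002, 0.001, 0.025, 0, 0, 0],
    [0.4, 0, 0, 0.025, 0, 0, 0],
    [0.4, 0, 0, 0.02, 0, 0, 0],
    [0.4, 0, 0, 0.003, 0, 0, 0],
    [0.4, 0, 0, 0, 0, 0, 0]
  ]
}}

```text
time_s: 16.98
ee_pos: [515.2, -294.5, 182.7]
ee_rot: [[-0.082, 0.997, 0.005], [0.997, 0.082, -0.001], [-0.001, 0.005, -1.0]]
ft_force: [-0.9, -0.3, 0.2]
finger_gap: 59.8
grip_force: 0.0
```

>>> {"name": "arm_command", "arguments": {
  "moves": [
    [-1, 0, 0, 0, 0, 0, 0],
    [-1, 0, 0, 0, 0, 0, 0],
    [-1, 0, 0, 0, 0, 0, 0],
    [-1, 0, 0, 0, 0, 0, 0],
    [-1, 0, 0, 0, 0, 0, 0]
  ],
  "force": 90
}}

```text
time_s: 17.6
ee_pos: [515.4, -294.7, 182.6]
ee_rot: [[-0.082, 0.997, 0.006], [0.997, 0.082, -0.001], [-0.001, 0.006, -1.0]]
ft_force: [1.2, 1.1, 5.1]
finger_gap: 12.3
grip_force: 88.5
```

>>> {"name": "arm_command", "arguments": {
  "moves": [
    [-1, 0, 0, 0, 0, 0, 0],
    [-1, 0, 0, 0, 0, 0, 0]
  ]
}}

```text
time_s: 17.85
ee_pos: [515.4, -294.7, 182.6]
ee_rot: [[-0.082, 0.997, 0.006], [0.997, 0.082, -0.001], [-0.001, 0.006, -1.0]]
ft_force: [1.6, 0.4, 5.4]
finger_gap: 12.5
grip_force: 88.5
```

Handle gripped squarely. Pull gently along the lid's arc.

>>> {"name": "arm_command", "arguments": {
  "moves": [
    [-1, 0, 0.0003, -0.002, 0.6, 0, 0],
    [-1, 0, 0.0003, -0.002, 0.6, 0, 0],
    [-1, 0, 0.0003, -0.002, 0.6, 0, 0],
    [-1, 0, 0.0003, -0.002, 0.6, 0, 0],
    [-1, 0, 0, 0, 0, 0, 0]
  ]
}}

```text
time_s: 18.48
ee_pos: [515.7, -294.6, 187.2]
ee_rot: [[-0.082, 0.996, -0.041], [0.997, 0.082, -0.002], [0.001, -0.041, -0.999]]
ft_force: [4.1, -2.5, -7.0]
finger_gap: 11.8
grip_force: 89.3
```

>>> {"name": "arm_command", "arguments": {
  "moves": [
    [-1, 0, 0.0006, -0.004, 1.1, 0, 0],
    [-1, 0, 0.0006, -0.004, 1.1, 0, 0],
    [-1, 0, 0, 0, 0, 0, 0]
  ]
}}

```text
time_s: 18.85
ee_pos: [518.1, -294.5, 198.0]
ee_rot: [[-0.082, 0.994, -0.076], [0.997, 0.082, -0.007], [-0.001, -0.076, -0.997]]
ft_force: [4.1, -2.0, -2.8]
finger_gap: 12.3
grip_force: 90.3
```

>>> {"name": "arm_command", "arguments": {
  "moves": [
    [-1, 0, 0.0006, -0.004, 1.1, 0, 0],
    [-1, 0, 0.0006, -0.004, 1.1, 0, 0],
    [-1, 0, 0.0006, -0.004, 1.1, 0, 0],
    [-1, 0, 0.0004, -0.003, 0.8, 0, 0],
    [-1, 0, 0, 0, 0, 0, 0]
  ]
}}

```text
time_s: 19.48
ee_pos: [521.8, -294.1, 212.4]
ee_rot: [[-0.082, 0.986, -0.146], [0.997, 0.081, -0.013], [-0.001, -0.147, -0.989]]
ft_force: [4.3, -1.7, -2.9]
finger_gap: 12.1
grip_force: 90.3
```

>>> {"name": "arm_command", "arguments": {
  "moves": [
    [-1, 0, 0, 0, 0, 0, 0],
    [-1, 0, 0, 0, 0, 0, 0],
    [-1, 0, 0, 0, 0, 0, 0],
    [-1, 0, 0, 0, 0, 0, 0]
  ]
}}

```text
time_s: 19.98
ee_pos: [521.8, -294.1, 212.4]
ee_rot: [[-0.082, 0.986, -0.145], [0.997, 0.081, -0.013], [-0.001, -0.146, -0.989]]
ft_force: [5.6, -1.5, -3.8]
finger_gap: 12.1
grip_force: 90.2
```

```bash
python3 - <<'E'
from h import *
d=np.load("scene0.npz"); c=eyes.camera("scene")
cv2.imwrite("pics/s4.png",cv2.resize(c["frame"][130:320,150:450],None,fx=2.5,fy=2.5))
ys,xs=np.mgrid[:420,:560]; p=world(c); x,y,z=p[...,0],p[...,1],p[...,2]
m=(x>520)&(x<740)&(y<-200)&(y>-370)&(z>155)&(z<212)&(xs<262)&(ys>230)
A=np.c_[x[m],y[m],np.ones(m.sum())]; k=np.ones(m.sum(),bool)
for _ in range(6):
    s=np.linalg.lstsq(A[k],z[m][k],rcond=None)[0]; r=abs(A@s-z[m]); k=r<4
print("lid angle",np.arctan(-s[0]),"fit n",k.sum(),m.sum(),"front z",s@[470,-299,1])
s=status.read_state(); print(s["time_s"],s["ee_pos"],s["joint_vel"].round(3),s["ft_force"].round(1))
E
```

```text
lid angle 0.13995774496980745 fit n 3769 4014 front z 203.367754783046
20.025 [ 521.84795963 -294.13384251  212.3839065 ] [-0.     0.    -0.002 -0.001 -0.001  0.   ] [ 5.7 -1.9 -4. ]
```

View pics/s4.png

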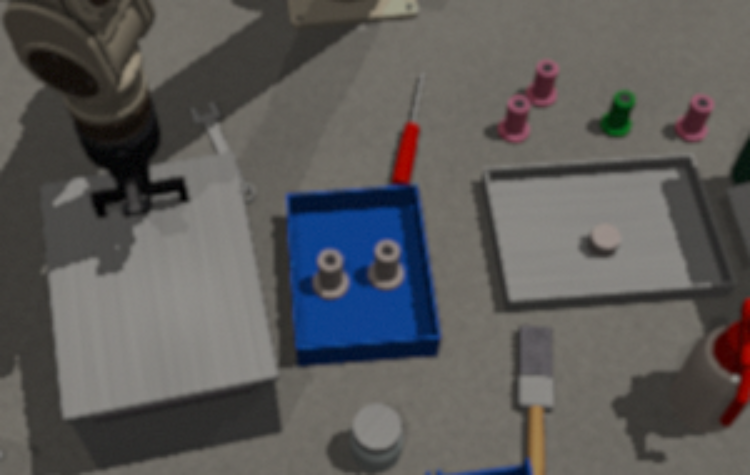

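The lid is held at about 0.14 rad and steady, with the handle in the fingers at crop (135,195). Both bushes are upright at (330,275) and (386,265), and the stub is in the tray at (605,240). Handing in.

```bash
python3 -c "
from rig import ticket
print(ticket.job_done())"
```

```text
the job is handed in; nothing more can be done
None
```

The job is handed in at about 20 s: both bushes stand upright in the tote, the stub is still in the tray, and the gripper holds the lid steady at about 0.14 rad (roughly 37 mm open at the front edge); no verdict came back.

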